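Show the underside of an alignment block to the upward-looking inspection camera

TASK

Stand the black loupe, wide ring upward, on the sloping round seat on top of the inspection camera and let go of it, so that it can serve as the close-up lens. Then pick up the aluminium alignment block and hold it in the air over the loupe for the camera, its underside facing the loupe squarely and centred on the lens axis about 50 mm clear of the loupe's upper rim, with the block's long side parallel to the long side of the camera's base plate. Finish while still holding the block steady there; the block must not touch the loupe or the camera, and the fan and the bracket on the bench stay where they are.

Things in the scene. Friction and masses are not known exactly. Their poses are not given: they have to be found in the camera images.
- seat (a point): Centre of the inspection camera's sloping round seat, an aluminium disc 52 mm across, 105 mm above the bench; fixed. z = lens axis, square to the seat, up and leaning 20 degrees toward the seat's -x side (roughly the robot's side); y = level, along the long side of the base plate; +x uphill. Downhill (-x) edge: lip 3.5 mm high, inner face 23 mm from the centre; nothing else rises above it.
- focus (a point): Point in the air on the lens axis, 90 mm beyond the seat centre (50 mm beyond the upper rim of the loupe when this stands on the seat): where the centre of the block's underside is wanted. Axes as those of the seat.
- camera_stand: The inspection camera, fixed: a black 46 mm box with a tube looking up, between two aluminium side plates 70 mm high, on an aluminium base plate on the bench, 110 mm along y, 70 mm along x, 8 mm thick. Origin on the bench 105 mm below the seat centre, z up, same y as the seat.
- loupe_center (a point): Centre (on the axis, half-way up) of the loupe: a loose black magnifier, round, 42 mm across at its upper ring and 38 mm at its foot, 40 mm high, 0.05 kg, open end with the wide ring upward, standing on the bench. Its z axis is its own axis, upward.
- loupe_foot (a point): Centre of the underside of the loupe, 20 mm below its centre.
- block_center (a point): Centre of the aluminium alignment block, a loose plain metal block lying on the bench: 36 mm along its x, 80 mm along its y, 20 mm high, about 0.19 kg, with two small upright pins near the ends of its top face that rise 12 mm higher. z up out of the top. Origin half-way up the 20 mm.
- block_under (a point): Centre of the underside of the block, 10 mm below its centre.
- fan_center (a point): Bystander: centre of a square black fan, 60 x 60 x 20 mm, lying on the bench.
- bracket_center (a point): Bystander: centre of a small pale corner bracket, 36 x 38 x 36 mm, standing on the bench.
Things that resemble listed ones, but are neither listed nor needed, are in the scene too. Leave any green or yellow look-alike of the part that bears loupe_center alone.

How it is judged:
By the outcome, as a careful person would: the job done as asked, in the order asked, and still so for the second after the job is handed in, while the arm keeps its last pose, push and grip.
It also fails if it takes over 64 s, if anything falls off the work surface, if the arm or the gripper's body presses on something with over 40 N, if the wrist force passes 120 N, or if a joint passes its speed limit or range.

ROBOT

A 7-joint arm with a two-finger parallel gripper is mounted at the origin on a cart in front of the work surface, level with it; the furniture and walls round the work are solid. World frame = base frame: x ahead of the robot, y to its left, z up, the work surface at z = 0. Lengths are in m, angles in rad, forces in N, time in s.
With the tool pointing down it reaches from about 0.35 to 0.9 m from the base axis. Payload 8.1 kg.
Tool frame: the origin (TCP) lies midway between the tips of the shut fingers; the grasp point (between the pads) lies arm.hold_point_z behind it (arm.hold_point_z is the distance from the TCP to the grasp point, in m); z points along the fingers, x is the direction in which the jaws open and shut, and the axes are right-handed (so a half turn about z gives the same grasp; the last joint's range is limited). The gripper opens to 92 mm and grips with 3 to 60 N. Pads are 19 mm wide; open, the fingers measure 130 mm over their backs; the gripper's body (75 mm by 190 mm) begins 47 mm behind the grasp point.
Start: joints at [-1.257, 0.434, 0.025, 1.573, -0.012, 1.134, -0.075], TCP at [0.253, 0.571, 0.227] pointing down, gripper open.
Joint ranges: [-2.62, 2.62], [-0.44, 2.09], [-1.27, 1.32], [0.08, 2.57], [-1.32, 4.46], [0.12, 2], [-2.74, 2.74]. Speed limits (rad/s): [2.22, 2.22, 3.01, 3.01, 3.14, 3.14, 3.14].

INTERFACE

Orientations are given as a rotation vector (axis times angle).
In Python, from cell import arm gives the robot as it stands.
- The arm moves only by the shell command python3 -m pendant 'ROWS' [FORCE]. ROWS is JSON, a list of rows, each an object with "dp": the shift along the tool's x, y, z in m, a list of three; "rotation": the turn, a rotation vector about the tool's x, y, z in rad, a list of three; "fingers": the closure, from -1 (fully open) to 1 (shut). In form: [{"dp": [x, y, z], "rotation": [rx, ry, rz], "fingers": fingers}, ...]. A call has 1 to 20 rows; each row is the pose to reach, as a shift and turn from the pose measured when the call began, along the tool's axes at that moment; what a row does not reach only later rows make up. A row lasts 1/8 s, in which the tool goes at most 62.5 mm and 10.7 degrees, less where a joint would pass 70% of its speed; a pose out of reach is approached as far as the arm can. A call with a gripper value outside its range is refused whole. The fingers move at their own pace and stop on an object; FORCE is the grip in N (left out, the last holds). Time passes only in rows, so rows that repeat a pose let the fingers close. It gives the time, the measured TCP pose, the force and the opening at its end, in the units of the state.
- arm.observe(): the state, without advancing time (a new reading comes with each control period).
- arm.get_image(name): name is "side" or "top" or "wrist"; returns the picture (480x640x3 uint8, blue, green, red); there is no depth.
- arm.camera_params(name): a dict with "camera_matrix" (3x3 intrinsics, pixels), "k1" (the pictures are not rectified: a ray, as slopes to the right and down, at radius r is drawn at 1 + k1 r^2 times it, then the intrinsics apply), "rvec" (rotation vector, rad) and "tvec" (3), from world to camera coordinates, as OpenCV has them. Camera axes: x right, y down, z forward; pixel columns grow to the right and rows downward; lengths in m; the calibration is good to about 2 mm. A picture is of the moment at which its call begins: read the wrist's pose just before it. camera_params takes no time and is no camera call; for the wrist camera it gives the pose at the moment of the call.
- arm.sign_off(): hands the job in, once; it reports no verdict.
The state is a dict: "clock": time; "joints": joint angles; "dq": joint speeds; "joint_efforts": joint torques, N m; "position": TCP position; "ee_rot": TCP orientation; "force": force on the tool from outside, world axes, zero at the start; "ft_torque": the same for the moment, N m; "width": opening from 0.0 (shut) to 1.0 (fully open).
Only numpy, scipy, OpenCV 4.12 (cv2) and the standard library are available. Lean on these libraries where they do the work, as an engineer would, in place of code of your own. Each camera call takes 0.05 s, during which the arm holds its last target.

## Working session

There is one attempt and no reset: what is moved stays moved. The work goes in short steps, Python scripts to look and compute and a shell command to move; the robot and the scene stay as the last step left them, time stands still between calls to the robot, and variables do not carry over. Pictures are saved under pics/ and viewed, and the job is handed in when it is done.

```bash
ls; mkdir -p pics; python3 - <<'E'
from cell import arm
import cv2
print(arm.observe()); print(arm.hold_point_z)
for n in ("side","top","wrist"):
    p=arm.camera_params(n); print(n,p)
    cv2.imwrite(f"pics/{n}0.png",arm.get_image(n))
E
```

```text
pics
{'clock': 0.0, 'joints': array([-1.25661235,  0.43519758,  0.0249535 ,  1.57409881, -0.01160099,
        1.13398359, -0.07508321]), 'dq': array([-5.24068799e-04, -8.19521106e-04,  1.82701010e-03,  1.56404703e-04,
       -2.02175136e-04, -6.53984522e-04,  6.20026706e-05]), 'joint_efforts': array([ 6.29176593e-04, -6.67850518e+01,  9.85582620e-01, -3.14453101e+01,
       -6.05643145e-02,  4.27024020e-02,  1.54083773e-04]), 'position': array([0.25284951, 0.57101434, 0.22595985]), 'ee_rot': array([ 2.63220315e+00,  1.71322845e+00, -1.91064976e-03]), 'force': array([-0.22995663, -0.15778217, -0.29374766]), 'ft_torque': array([ 0.00397606, -0.00522533,  0.00554009]), 'width': 1.0017695746988322}
0.0188
side {'camera_matrix': array([[582.13272852,   0.        , 320.92501772],
       [  0.        , 582.13272852, 242.72859536],
       [  0.        ,   0.        ,   1.        ]]), 'k1': -0.027731355489894288, 'rvec': array([ 2.05565732, -0.58231777,  0.30510639]), 'tvec': array([-0.41797773,  0.25325287,  1.02232708])}
top {'camera_matrix': array([[565.85193375,   0.        , 326.7910839 ],
       [  0.        , 565.85193375, 242.17047517],
       [  0.        ,   0.        ,   1.        ]]), 'k1': 0.05539760983870255, 'rvec': array([ 2.11746871, -2.1340967 ,  0.16378878]), 'tvec': array([0.04864239, 0.50548155, 1.30142822])}
wrist {'camera_matrix': array([[363.91375015,   0.        , 311.34268866],
       [  0.        , 363.91375015, 241.3941661 ],
       [  0.        ,   0.        ,   1.        ]]), 'k1': -0.042586412780723164, 'rvec': array([-2.40069797, -1.56283259, -0.24821534]), 'tvec': array([-0.6237933 , -0.04034481,  0.39124758])}
```

View pics/side0.png

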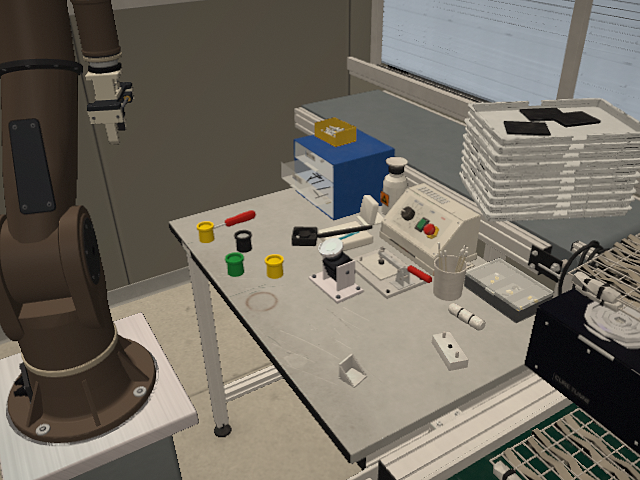

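View pics/top0.png

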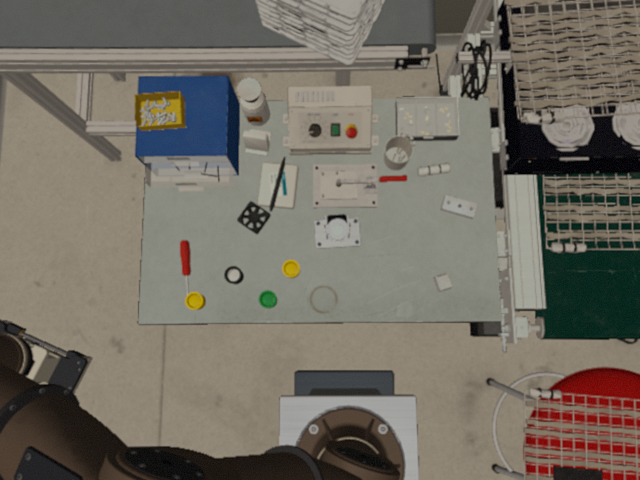

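View pics/wrist0.png

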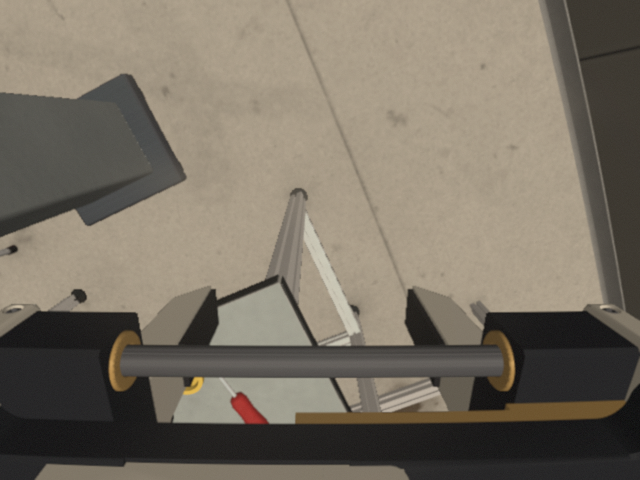

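Loupe candidates in the top view are yellow (195,300), yellow (291,268), green (268,299) and black (234,275). Only the black one fits. The block candidate is the metal piece with two pins, top (459,206) and side (450,350). I'll enlarge these.

```bash
python3 - <<'E'
import cv2,numpy as np
t=cv2.imread("pics/top0.png"); s=cv2.imread("pics/side0.png")
def crop(im,x,y,w,h,k): return cv2.resize(im[y:y+h,x:x+w],None,fx=k,fy=k,interpolation=cv2.INTER_CUBIC)
a=np.vstack([np.hstack([crop(t,210,250,50,50,7),crop(t,310,200,57,50,7)]),])
b=np.hstack([crop(t,430,185,57,43,7),crop(t,425,260,50,43,7)])
cv2.imwrite("pics/c1.png",a);cv2.imwrite("pics/c2.png",b)
cv2.imwrite("pics/c3.png",np.hstack([crop(s,220,215,50,80,7),crop(s,300,230,64,80,7)]))
cv2.imwrite("pics/c4.png",np.hstack([crop(s,425,320,57,60,7),crop(s,330,340,50,60,7)]))
E
```

```text
(no output)
```

View pics/c1.png

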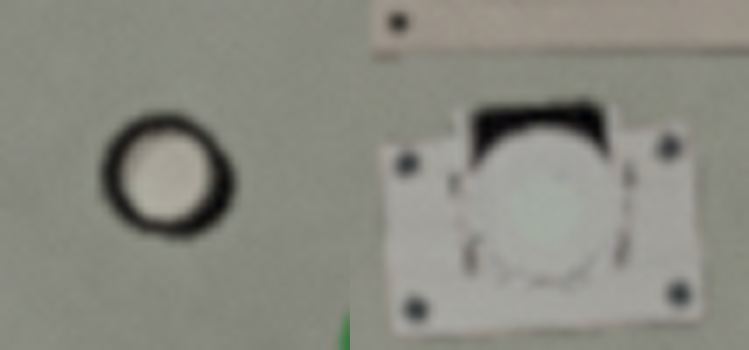

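View pics/c2.png

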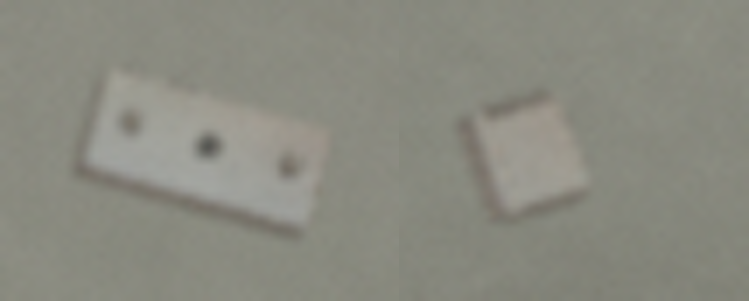

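View pics/c3.png

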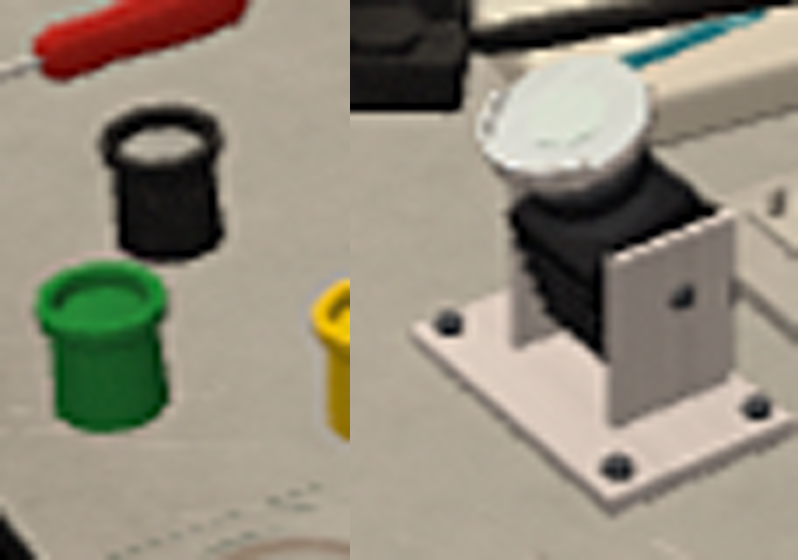

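View pics/c4.png

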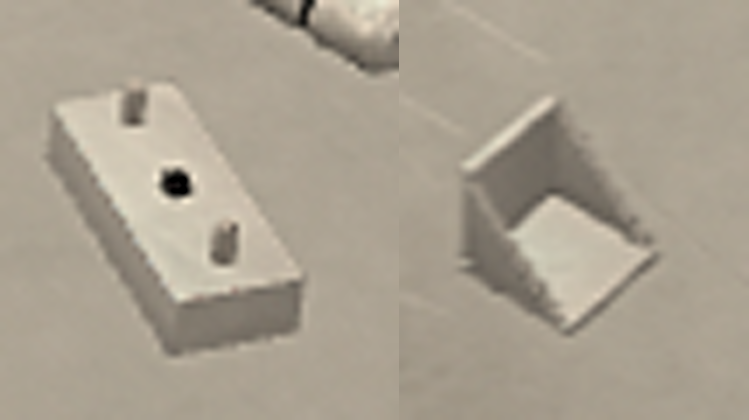

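The black loupe and the pinned block are confirmed. Now I'll fit the poses to both fixed views.

```bash
cat > h.py <<'E'
import numpy as np,cv2
from scipy.optimize import least_squares
from scipy.spatial.transform import Rotation as R
from cell import arm
def proj(P,p): 
    return cv2.projectPoints(np.asarray(P,float).reshape(-1,3),p["rvec"],p["tvec"],p["camera_matrix"],np.array([p["k1"],0,0,0.]))[0][:,0]
def ray(uv,p):
    n=cv2.undistortPoints(np.array([[uv]],float),p["camera_matrix"],np.array([p["k1"],0,0,0.]))[0,0]
    M=R.from_rotvec(p["rvec"]).as_matrix(); return -M.T@p["tvec"], M.T@np.array([n[0],n[1],1])
def atz(uv,p,z):
    c,d=ray(uv,p); return c+d*(z-c[2])/d[2]
def fit(local,obs,x0):
    # local: name->xyz ; obs: list (campar,name,uv); x0 x,y,yaw
    def f(q):
        r=[]
        for p,n,uv in obs:
            P=R.from_euler('z',q[2]).apply(local[n])+[q[0],q[1],0]
            r.append((proj(P,p)[0]-uv)*1.)
        return np.concatenate(r)
    s=least_squares(f,x0,loss='soft_l1'); return s.x,np.round(f(s.x).reshape(-1,2),1)
def pose():
    o=arm.observe(); return np.array(o["position"]),R.from_rotvec(o["ee_rot"])
E
python3 - <<'E'
from h import *
T=arm.camera_params("top");S=arm.camera_params("side")
print("loupe", atz((233.9,275.3),T,.035),atz((243.3,234.7),S,.04))
print("seat",atz((337.9,229.3),T,.105),atz((330.7,246.4),S,.105))
# camera: -x towards robot (image bottom in top). y left.
L={'fl':[-.035,.055,.008],'fr':[-.035,-.055,.008],'bl':[.035,.055,.008],'br':[.035,-.055,.008],'seat':[0,0,.105]}
o=[(T,'bl',(314.7,220.4)),(T,'br',(358.6,217.9)),(T,'fr',(360.4,245.4)),(T,'fl',(316.4,247.9)),(T,'seat',(337.9,229.3)),
(S,'fl',(308.9,277.1)),(S,'fr',(337.4,301.4)),(S,'br',(363.6,289.3)),(S,'seat',(330.7,246.4))]
for sel in (o,o[:5],o[5:]): print("cam",*fit(L,sel,[.6,0,0]))
B={}
for a in(-1,1):
  for b in(-1,1):
    for c in (0,1): B[(a,b,c)]=[a*.018,b*.04,c*.02]
# top view: left-up corner = +x,+y
o=[(T,(1,1,1),(446,195)),(T,(1,-1,1),(476.9,203.1)),(T,(-1,-1,1),(473.3,217.6)),(T,(-1,1,1),(441.7,208.6)),
(S,(1,1,1),(449.6,332.1)),(S,(-1,1,1),(432.4,335)),(S,(1,-1,1),(468.1,359.7)),(S,(-1,-1,1),(450.7,363.3)),(S,(-1,-1,0),(449.6,370.7)),(S,(-1,1,0),(431.9,342.1))]
for sel in (o,o[:4],o[4:]): print("block",*fit(B,sel,[.6,-.3,-.2]))
E
```

```text
loupe [0.42964022 0.26550447 0.035     ] [0.43288359 0.26363532 0.04      ]
seat [0.52474524 0.01829852 0.105     ] [0.52521354 0.01854477 0.105     ]
cam [0.53456075 0.01816976 0.06118033] [[-0.3  0.1]
 [ 0.5 -0.5]
 [ 1.   0.1]
 [-0.1  0.7]
 [ 0.  -4.2]
 [-1.6 -0.3]
 [-0.8  0. ]
 [-0.5  0.4]
 [ 3.9 -1.2]]
cam [0.53405011 0.01867997 0.04982955] [[-0.3  0.1]
 [ 0.5 -0.1]
 [ 0.6  0.5]
 [-0.5  0.7]
 [-0.2 -4. ]]
cam [0.5347734  0.01740883 0.07436537] [[-1.5  0.1]
 [-0.1  0.2]
 [-0.1  0.4]
 [ 4.2 -1.1]]
block [ 0.59699292 -0.27870521 -0.29652465] [[-0.3 -0.8]
 [ 1.   0. ]
 [ 0.9 -0.5]
 [ 0.2 -0.6]
 [ 0.  -0.8]
 [-0.4 -0.4]
 [ 0.6 -0.2]
 [-0.6 -0.1]
 [-0.7  0.8]
 [-0.8  0.6]]
block [ 0.59579959 -0.27747579 -0.29182019] [[-0.8 -0.3]
 [ 0.5  0.4]
 [ 0.5 -0.1]
 [-0.3 -0. ]]
block [ 0.59749214 -0.27906102 -0.29800487] [[ 0.4 -0.8]
 [-0.  -0.4]
 [ 0.9 -0.2]
 [-0.3 -0.1]
 [-0.3  0.8]
 [-0.4  0.6]]
```

```bash
cat >> h.py <<'E'
def mat(xdir,zdir):
    z=np.array(zdir,float);z/=np.linalg.norm(z);x=np.array(xdir,float);x-=z*(x@z);x/=np.linalg.norm(x)
    return R.from_matrix(np.c_[x,np.cross(z,x),z])
def rel(p,Rt,flip=True):
    q,Rq=pose(); best=None
    for k in ((0,np.pi) if flip else (0,)):
        r=(Rq.inv()*Rt*R.from_euler('z',k)).as_rotvec()
        if best is None or np.linalg.norm(r)<np.linalg.norm(best): best=r
    dp=Rq.inv().apply(np.array(p)-q)
    print("dp",np.round(dp,4),"rot",np.round(best,4)," dist %.3f deg %.1f"%(np.linalg.norm(dp),np.degrees(np.linalg.norm(best))))
E
python3 - <<'E'
from h import *
y=.06
rel([.432,.2645,.14],mat([-np.sin(y),np.cos(y),0],[0,0,-1]))
E
```

```text
dp [-0.2078  0.2879  0.0864] rot [-2.000e-04  1.100e-03 -4.768e-01]  dist 0.365 deg 27.3
```

```bash
python3 -m pendant '[{"dp":[-0.208,0.288,0.05],"rotation":[0,0,-0.477],"fingers":-1},{"dp":[-0.208,0.288,0.05],"rotation":[0,0,-0.477],"fingers":-1},{"dp":[-0.208,0.288,0.05],"rotation":[0,0,-0.477],"fingers":-1},{"dp":[-0.208,0.288,0.05],"rotation":[0,0,-0.477],"fingers":-1},{"dp":[-0.208,0.288,0.05],"rotation":[0,0,-0.477],"fingers":-1},{"dp":[-0.208,0.288,0.086],"rotation":[0,0,-0.477],"fingers":-1},{"dp":[-0.208,0.288,0.086],"rotation":[0,0,-0.477],"fingers":-1},{"dp":[-0.208,0.288,0.086],"rotation":[0,0,-0.477],"fingers":-1}]'
python3 - <<'E'
from h import *
print(arm.observe())
W=arm.camera_params("wrist");cv2.imwrite("pics/w1.png",arm.get_image("wrist"))
np.save("W1.npy",W,allow_pickle=True)
P=[.432,.2645,.04];print(proj([P,[.432,.2645,0]],W))
E
```

```text
clock: 1.15
position: [0.4318, 0.2648, 0.1405]
ee_rot: [-2.154, -2.287, 0.002]
force: [0.1, 0.2, 0.1]
width: 1.001
{'clock': 1.15, 'joints': array([-0.66788652,  0.34103601,  0.01552255,  1.96483906, -0.00675645,
        0.83698705,  0.98213166]), 'dq': array([-0.02157879, -0.01066876, -0.01551842, -0.01724088,  0.00050786,
        0.00094472, -0.00041725]), 'joint_efforts': array([  1.78030763, -52.81731248,   1.74594071, -24.74666834,
         0.15085297,   0.12602447,   0.06418785]), 'position': array([0.43177918, 0.26476727, 0.14045516]), 'ee_rot': array([-2.15371995e+00, -2.28712315e+00,  1.93554007e-03]), 'force': array([0.13211656, 0.20173087, 0.11631277]), 'ft_torque': array([ 0.05767492,  0.04222895, -0.01682176]), 'width': 1.0008589692747842}
[[312.42236043 241.07786898]
 [312.34008915 226.49205177]]
```

View pics/w1.png

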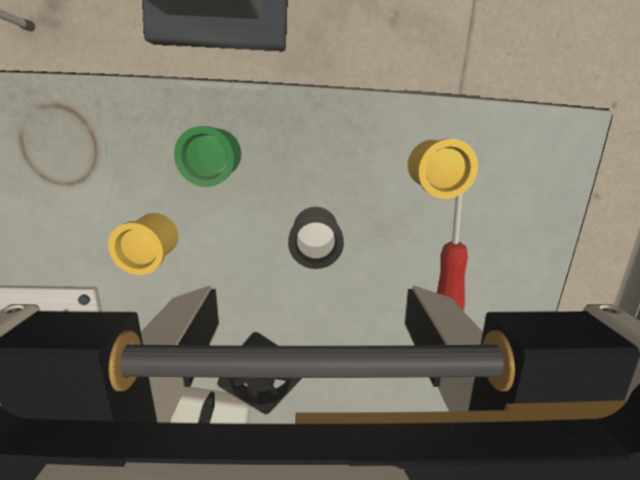

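```bash
python3 - <<'E'
from h import *
im=cv2.imread("pics/w1.png");cv2.imwrite("pics/w1c.png",cv2.resize(im[195:285,265:365],None,fx=7,fy=6.5,interpolation=cv2.INTER_CUBIC)[:585])
W=np.load("W1.npy",allow_pickle=True).item()
g=cv2.cvtColor(im,cv2.COLOR_BGR2GRAY)
m=((g<75)).astype(np.uint8);m[:200]=0;m[275:]=0;m[:,:280]=0;m[:,350:]=0
c=max(cv2.findContours(m,0,1)[0],key=cv2.contourArea)
low=np.array([p[0] for p in c if p[0][1]>238]);print(cv2.fitEllipse(c),cv2.boundingRect(c)); 
print(cv2.minEnclosingCircle(low), W["camera_matrix"][0,0])
# silhouette fit: project loupe model (foot r19 z0..., ring r21 z.032-.04), hull compare
a=np.linspace(0,2*np.pi,60,endpoint=False)
def sil(x,y):
    P=np.vstack([np.c_[x+r*np.cos(a),y+r*np.sin(a),z+0*a] for r,z in((.019,0),(.021,.034),(.021,.04))])
    return cv2.convexHull(proj(P,W).astype(np.float32))
cp=cv2.convexHull(c)[:,0].astype(float)
f=lambda q:[cv2.pointPolygonTest(sil(*q),tuple(map(float,p)),True) for p in cp]
s=least_squares(f,[.432,.2645],diff_step=1e-4,loss='soft_l1');print(s.x,np.round(s.fun,1))
E
```

```text
((315.36553955078125, 238.458984375), (52.37947082519531, 59.501155853271484), 177.50071716308594) (289, 208, 54, 60)
((315.5, 243.0), 26.80028533935547) 363.91375015459096
[0.43382084 0.2669601 ] [0.6 0.7 0.8 1.  0.9 1.  1.1 1.1 1.3 1.6 1.7 1.8 1.9 2.  2.  1.9 1.8 1.7
 1.2 1.2 1.  0.8 0.7 0.8 0.7 0.8 0.7 0.6 0.7]
```

View pics/w1c.png

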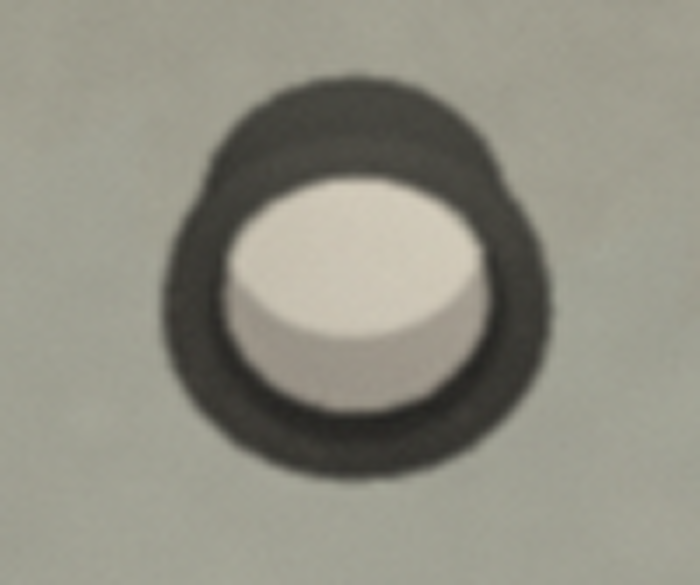

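The crop shows the black ring centred near (316,241) with pale glass inside. The wrist fit gives (.434,.267) against (.4315,.2645) from the fixed cameras, so I'll use a mean weighted to the wrist and grip the ring.

```bash
python3 - <<'E'
from h import *
y=.06
rel([.433,.266,.0165],mat([-np.sin(y),np.cos(y),0],[0,0,-1]))
E
```

```text
dp [0.0003 0.0013 0.1244] rot [-0.0001  0.0001  0.0015]  dist 0.124 deg 0.1
```

```bash
python3 -m pendant '[{"dp":[0,0.0013,0.05],"rotation":[0,0,0],"fingers":-1},{"dp":[0,0.0013,0.09],"rotation":[0,0,0],"fingers":-1},{"dp":[0,0.0013,0.115],"rotation":[0,0,0],"fingers":-1},{"dp":[0,0.0013,0.1245],"rotation":[0,0,0],"fingers":-1},{"dp":[0,0.0013,0.1245],"rotation":[0,0,0],"fingers":-1},{"dp":[0,0.0013,0.1245],"rotation":[0,0,0],"fingers":0.2},{"dp":[0,0.0013,0.1245],"rotation":[0,0,0],"fingers":1},{"dp":[0,0.0013,0.1245],"rotation":[0,0,0],"fingers":1},{"dp":[0,0.0013,0.1245],"rotation":[0,0,0],"fingers":1},{"dp":[0,0.0013,0.1245],"rotation":[0,0,0],"fingers":1},{"dp":[0,0.0013,0.1245],"rotation":[0,0,0],"fingers":1}]' 15
python3 - <<'E'
from h import *
W=arm.camera_params("wrist");cv2.imwrite("pics/w2.png",arm.get_image("wrist"))
cv2.imwrite("pics/s2.png",cv2.resize(arm.get_image("side")[190:300,180:320],None,fx=5,fy=5))
E
```

```text
clock: 2.58
position: [0.433, 0.2657, 0.0164]
ee_rot: [-2.152, -2.289, 0.0]
force: [0.0, -0.2, 0.5]
width: 0.443
```

View pics/w2.png

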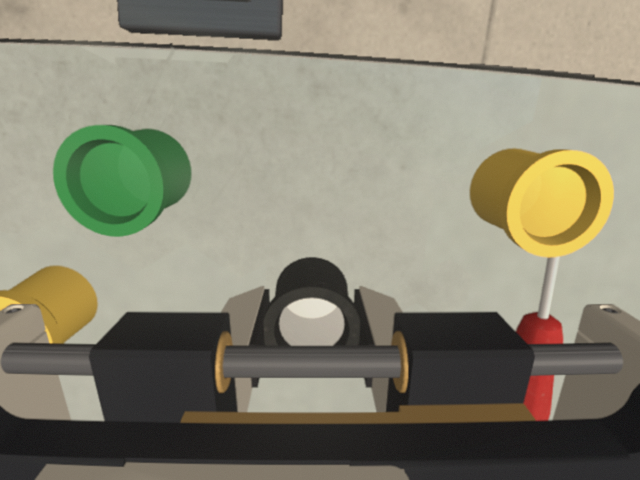

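View pics/s2.png

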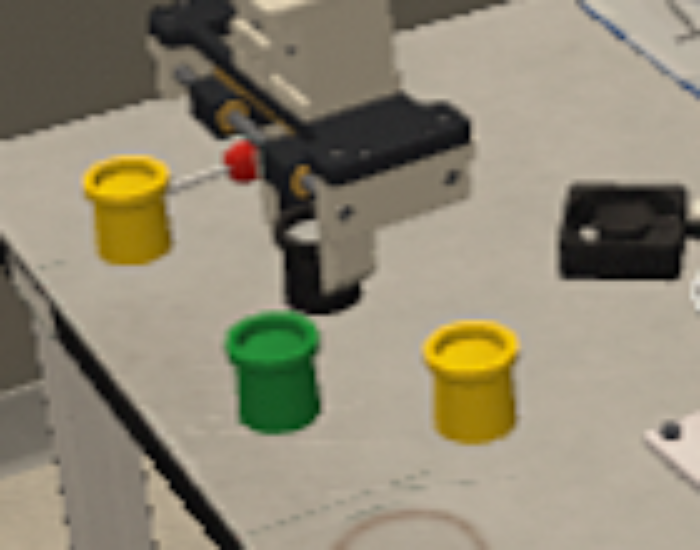

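```bash
python3 - <<'E'
from h import *
W=arm.camera_params("wrist");q,_=pose()
a=np.linspace(0,2*np.pi,90)
im=cv2.imread("pics/w2.png");k=6
c=cv2.resize(im[245:345,250:375],None,fx=k,fy=k,interpolation=cv2.INTER_CUBIC)
for x,col in((.433,(0,0,255)),(.436,(0,255,0))):
  for r,z in((.021,.04),(.019,0)):
    P=np.c_[x+r*np.cos(a),q[1]+r*np.sin(a),z+0*a]
    cv2.polylines(c,[((proj(P,W)-[250,245]+.5)*k).astype(np.int32)],True,col,1)
cv2.imwrite("pics/w2c.png",c)
E
```

```text
(no output)
```

View pics/w2c.png

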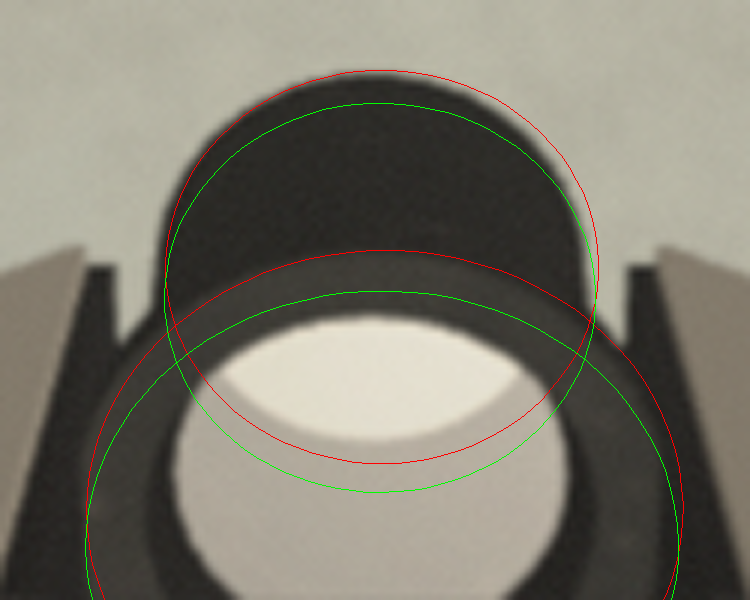

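Loupe gripped, axis matching TCP to about 1 mm. Refit the stand with a free plate offset, then hover over the seat.

```bash
cat >> h.py <<'E'
def seatT(x,y,yaw):
    # returns position, axis z, seat x, seat y
    t=np.radians(20);Rz=R.from_euler('z',yaw)
    return np.array([x,y,.105]),Rz.apply([-np.sin(t),0,np.cos(t)]),Rz.apply([np.cos(t),0,np.sin(t)]),Rz.apply([0,1,0])
E
python3 - <<'E'
from h import *
T=arm.camera_params("top");S=arm.camera_params("side")
o=[(T,[.035,.055,.008],(314.7,220.4)),(T,[.035,-.055,.008],(358.6,217.9)),(T,[-.035,-.055,.008],(360.4,245.4)),(T,[-.035,.055,.008],(316.4,247.9)),
(S,[-.035,.055,.008],(308.9,277.1)),(S,[-.035,-.055,.008],(337.4,301.4)),(S,[.035,-.055,.008],(363.6,289.3)),
(T,None,(337.9,229.3)),(S,None,(330.7,246.4))]
def f(q):
    r=[]
    for p,l,uv in o:
        P=np.array([q[0],q[1],.105]) if l is None else R.from_euler('z',q[2]).apply(np.array(l)+[q[3],0,0])+[q[0],q[1],0]
        r.append(proj(P,p)[0]-uv)
    return np.concatenate(r)
s=least_squares(f,[.53,.02,.06,0],loss='soft_l1');print(s.x,np.round(f(s.x).reshape(-1,2),1))
p,z,x,y=seatT(.525,.0183,.06)
rel(p+z*(.0164+.06),mat(y,-z))
E
```

```text
[0.52484009 0.01773258 0.05792144 0.01087339] [[-0.3 -0.4]
 [ 0.5 -0.9]
 [ 0.8 -0.3]
 [-0.3  0.2]
 [-1.2 -0.5]
 [-0.5 -0.2]
 [-0.1  0.3]
 [ 0.2 -0. ]
 [ 0.1  0.2]]
dp [-0.2526  0.0504 -0.1604] rot [-3.492e-01 -2.000e-04  1.500e-03]  dist 0.303 deg 20.0
```

```bash
python3 -m pendant '[{"dp":[0,0,-0.05],"rotation":[0,0,0],"fingers":1},{"dp":[0,0,-0.11],"rotation":[0,0,0],"fingers":1},{"dp":[-0.04,0.01,-0.16],"rotation":[-0.1,0,0],"fingers":1},{"dp":[-0.1,0.02,-0.16],"rotation":[-0.2,0,0],"fingers":1},{"dp":[-0.15,0.03,-0.16],"rotation":[-0.3,0,0],"fingers":1},{"dp":[-0.2,0.045,-0.16],"rotation":[-0.349,0,0],"fingers":1},{"dp":[-0.24,0.05,-0.16],"rotation":[-0.349,0,0],"fingers":1},{"dp":[-0.2526,0.0504,-0.1604],"rotation":[-0.349,0,0],"fingers":1},{"dp":[-0.2526,0.0504,-0.1604],"rotation":[-0.349,0,0],"fingers":1},{"dp":[-0.2526,0.0504,-0.1604],"rotation":[-0.349,0,0],"fingers":1},{"dp":[-0.2526,0.0504,-0.1604],"rotation":[-0.349,0,0],"fingers":1}]'
python3 - <<'E'
from h import *
print(arm.observe()["joints"],arm.observe()["width"])
p,z,x,y=seatT(.525,.018,.058)
rel(p+z*(.0164+.06),mat(y,-z))
W=arm.camera_params("wrist");w=arm.get_image("wrist");s=arm.get_image("side");t=arm.get_image("top")
cv2.imwrite("pics/w3.png",w);cv2.imwrite("pics/s3.png",s);cv2.imwrite("pics/t3.png",t);np.save("W3.npy",W,allow_pickle=True)
cv2.imwrite("pics/s3c.png",cv2.resize(s[190:310,270:390],None,fx=5,fy=5,interpolation=cv2.INTER_CUBIC))
E
```

```text
clock: 4.05
position: [0.4988, 0.0178, 0.1767]
ee_rot: [1.971, 2.1, 0.37]
force: [0.7, 1.2, -0.8]
width: 0.441
[-0.32996325  0.10988339  0.17560811  2.2461802   0.03139712  0.44023315
  1.44929397] 0.4408772093445886
dp [-0.0013  0.0001 -0.    ] rot [-0.0004 -0.0018  0.005 ]  dist 0.001 deg 0.3
```

View pics/w3.png

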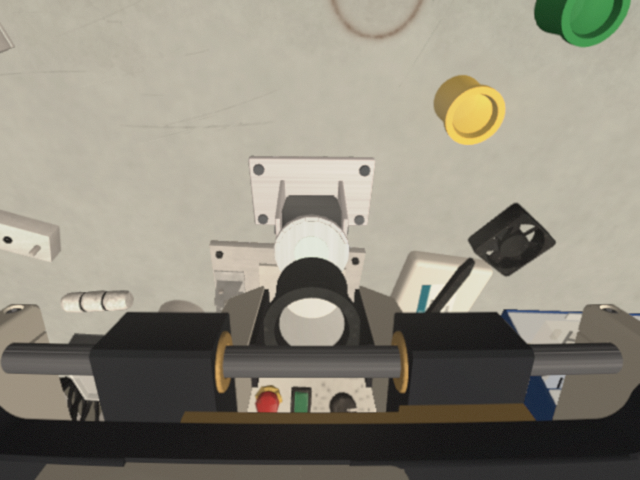

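View pics/s3c.png

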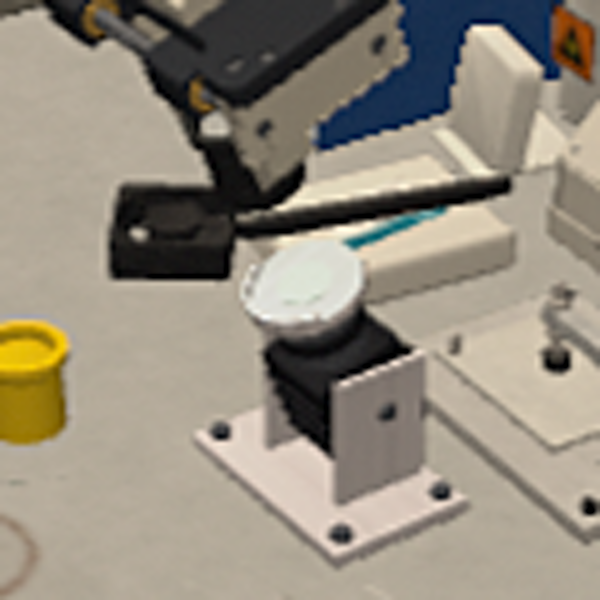

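Wrist view: the seat disc is at about (311,245) and the base plate spans (249..375, 157..225), nearly square to the image. I'll overlay the model on this view.

```bash
python3 - <<'E'
from h import *
W=np.load("W3.npy",allow_pickle=True).item();im=cv2.imread("pics/w3.png");k=5
a=np.linspace(0,2*np.pi,90);x0,y0=240,148
c=cv2.resize(im[y0:y0+120,x0:x0+145],None,fx=k,fy=k,interpolation=cv2.INTER_CUBIC)
q=(.525,.018,.058);p,z,x,y=seatT(*q)
c0=c.copy()
def dr(P,col): cv2.polylines(c,[((proj(P,W)-[x0,y0]+.5)*k).astype(np.int32)],True,col,1)
dr(p+.026*np.outer(np.cos(a),x)+.026*np.outer(np.sin(a),y),(0,0,255))
dr(R.from_euler('z',q[2]).apply([[-.024,.055,.008],[-.024,-.055,.008],[.046,-.055,.008],[.046,.055,.008]])+[q[0],q[1],0],(0,0,255))
cv2.imwrite("pics/w3c.png",c)
E
```

```text
(no output)
```

View pics/w3c.png

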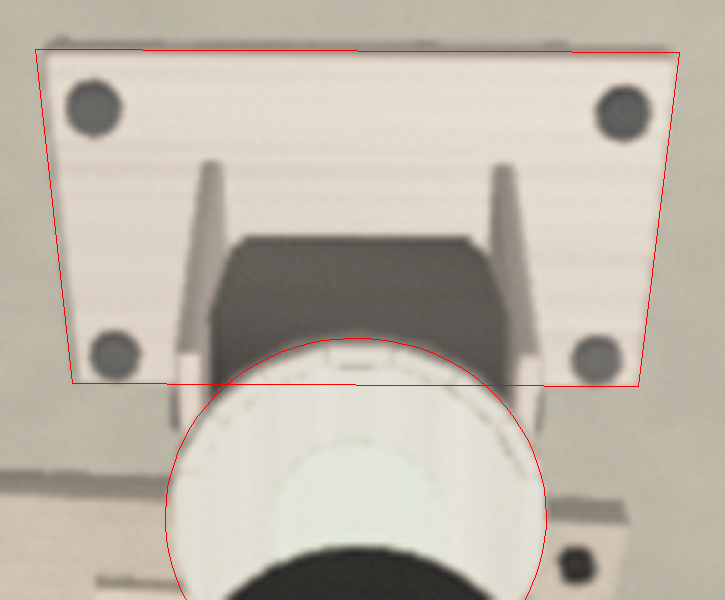

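```bash
python3 -m pendant '[{"dp":[-0.0008,0,0.02],"rotation":[0,0,0],"fingers":1},{"dp":[-0.0008,0,0.04],"rotation":[0,0,0],"fingers":1},{"dp":[-0.0008,0,0.05],"rotation":[0,0,0],"fingers":1},{"dp":[-0.0008,0,0.055],"rotation":[0,0,0],"fingers":1},{"dp":[-0.0008,0,0.057],"rotation":[0,0,0],"fingers":1},{"dp":[-0.0008,0,0.0575],"rotation":[0,0,0],"fingers":1},{"dp":[-0.0008,0,0.0575],"rotation":[0,0,0],"fingers":1}]'
python3 - <<'E'
from h import *
p,z,x,y=seatT(.525,.018,.058);q,_=pose()
print("foot height over seat", (q-p)@z-.0164, "xoff",(q-p)@x,"yoff",(q-p)@y, arm.observe()["force"]@z)
s=arm.get_image("side");cv2.imwrite("pics/s4c.png",cv2.resize(s[200:290,280:380],None,fx=6,fy=6,interpolation=cv2.INTER_CUBIC))
E
```

```text
clock: 5.08
position: [0.5186, 0.0179, 0.1231]
ee_rot: [1.971, 2.099, 0.37]
force: [-0.4, -1.2, -0.0]
width: 0.44
foot height over seat 0.002802760206832934 xoff 0.00019576041246806376 yoff 0.00025805617545055106 0.11079256272889298
```

View pics/s4c.png

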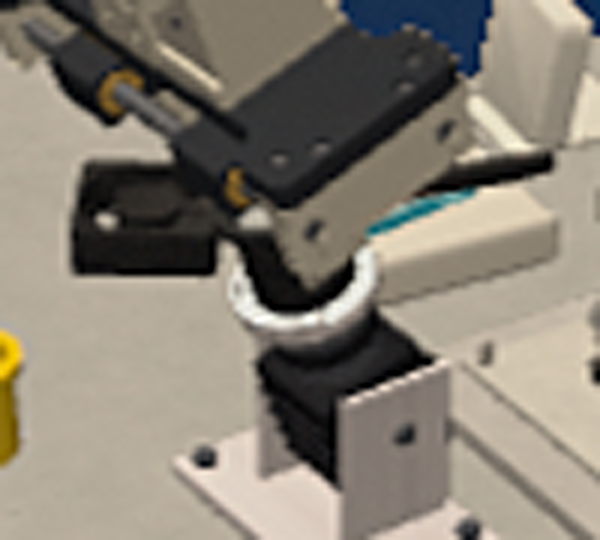

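The loupe is centred in the disc, about 2.8 mm above it and not touching. I'll lower it slowly.

```bash
python3 -m pendant '[{"dp":[0,0,0.001],"rotation":[0,0,0],"fingers":1},{"dp":[0,0,0.002],"rotation":[0,0,0],"fingers":1},{"dp":[0,0,0.0028],"rotation":[0,0,0],"fingers":1},{"dp":[0,0,0.0028],"rotation":[0,0,0],"fingers":1}]'; python3 -m pendant '[{"dp":[0,0,0.0008],"rotation":[0,0,0],"fingers":1},{"dp":[0,0,0.0008],"rotation":[0,0,0],"fingers":1}]'
python3 -c "
from h import *
p,z,x,y=seatT(.525,.018,.058);q,_=pose();print((q-p)@z-.0164,(q-p)@x, arm.observe()['force']@z)"
```

```text
clock: 5.62
position: [0.5195, 0.018, 0.1206]
ee_rot: [1.971, 2.099, 0.371]
force: [-1.3, 0.7, 3.6]
width: 0.442
clock: 5.88
position: [0.5197, 0.0181, 0.1203]
ee_rot: [1.971, 2.099, 0.371]
force: [-7.4, -0.4, 13.6]
width: 0.44
-0.00017005864334287274 0.0002293941925443739 15.348851907960352
```

Contact is at the expected height with 15 N. I'll ease off 0.6 mm, then open gently.

```bash
python3 -m pendant '[{"dp":[0,0,-0.0006],"rotation":[0,0,0],"fingers":1},{"dp":[0,0,-0.0006],"rotation":[0,0,0],"fingers":1}]'; python3 -m pendant '[{"dp":[0,0,0],"rotation":[0,0,0],"fingers":0.0},{"dp":[0,0,0],"rotation":[0,0,0],"fingers":-0.3},{"dp":[0,0,0],"rotation":[0,0,0],"fingers":-0.6},{"dp":[0,0,0],"rotation":[0,0,0],"fingers":-0.6},{"dp":[0,0,0],"rotation":[0,0,0],"fingers":-0.6}]'
python3 - <<'E'
from h import *
cv2.imwrite("pics/w5.png",arm.get_image("wrist"))
s=arm.get_image("side");cv2.imwrite("pics/s5c.png",cv2.resize(s[200:290,280:380],None,fx=6,fy=6,interpolation=cv2.INTER_CUBIC))
E
```

```text
clock: 6.12
position: [0.5195, 0.018, 0.1209]
ee_rot: [1.971, 2.099, 0.371]
force: [0.5, 0.3, -0.2]
width: 0.442
clock: 6.75
position: [0.5195, 0.018, 0.1209]
ee_rot: [1.971, 2.099, 0.371]
force: [0.1, 0.2, -0.3]
width: 0.796
```

View pics/s5c.png

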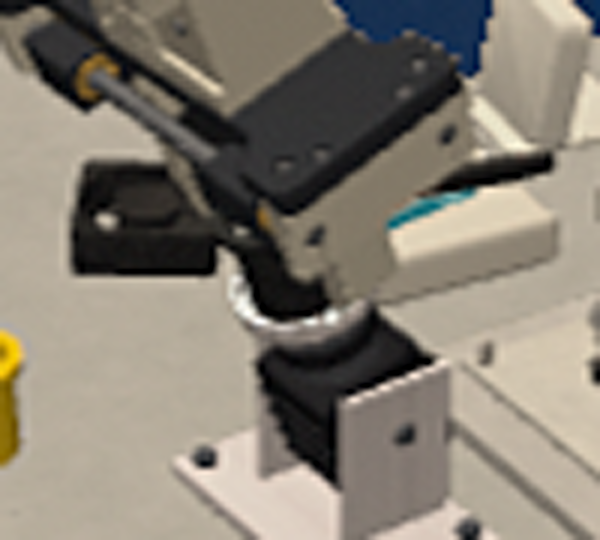

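View pics/w5.png

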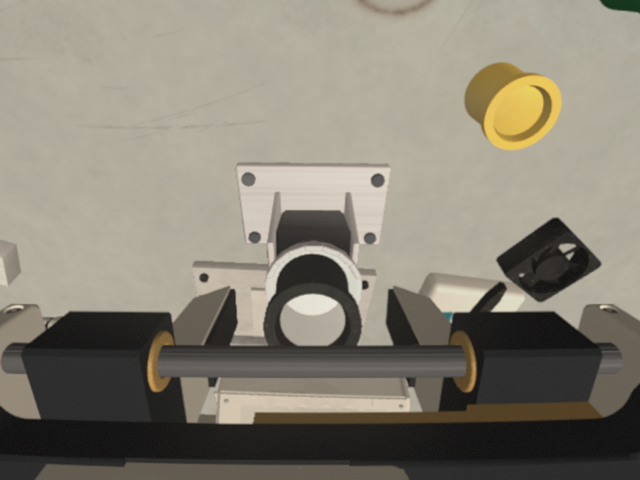

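```bash
python3 -m pendant '[{"dp":[0,0,-0.02],"rotation":[0,0,0],"fingers":-0.8},{"dp":[0,0,-0.05],"rotation":[0,0,0],"fingers":-1},{"dp":[0,0,-0.1],"rotation":[0,0,0],"fingers":-1},{"dp":[0,0,-0.13],"rotation":[0,0,0],"fingers":-1},{"dp":[0,0,-0.13],"rotation":[0,0,0],"fingers":-1},{"dp":[0,0,-0.13],"rotation":[0,0,0],"fingers":-1}]'
python3 - <<'E'
from h import *
W=arm.camera_params("wrist");im=arm.get_image("wrist");k=5;np.save("W6.npy",W,allow_pickle=True)
cv2.imwrite("pics/w6.png",im)
s=arm.get_image("side");cv2.imwrite("pics/s6c.png",cv2.resize(s[200:310,280:380],None,fx=5,fy=5,interpolation=cv2.INTER_CUBIC))
a=np.linspace(0,2*np.pi,90);q=(.525,.018,.058);p,z,x,y=seatT(*q)
x0,y0=245,140
c=cv2.resize(im[y0:y0+120,x0:x0+130],None,fx=k,fy=k,interpolation=cv2.INTER_CUBIC)
def dr(P,col): cv2.polylines(c,[((proj(P,W)-[x0,y0]+.5)*k).astype(np.int32)],True,col,1)
for h,r in((0,.026),(0,.019),(.04,.021)):
  dr(p+h*z+r*np.outer(np.cos(a),x)+r*np.outer(np.sin(a),y),(0,0,255))
cv2.imwrite("pics/w6c.png",c)
E
```

```text
clock: 7.6
position: [0.4749, 0.0152, 0.2425]
ee_rot: [1.971, 2.099, 0.371]
force: [-0.2, -0.6, 0.4]
width: 0.999
```

View pics/w6c.png

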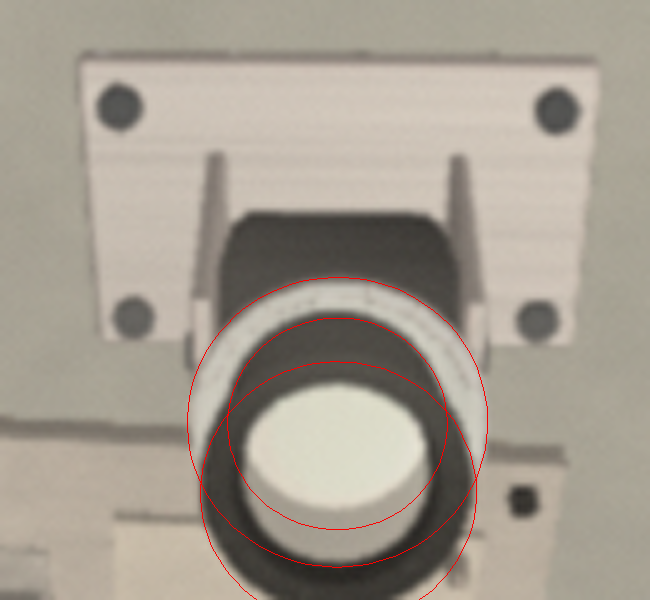

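View pics/s6c.png

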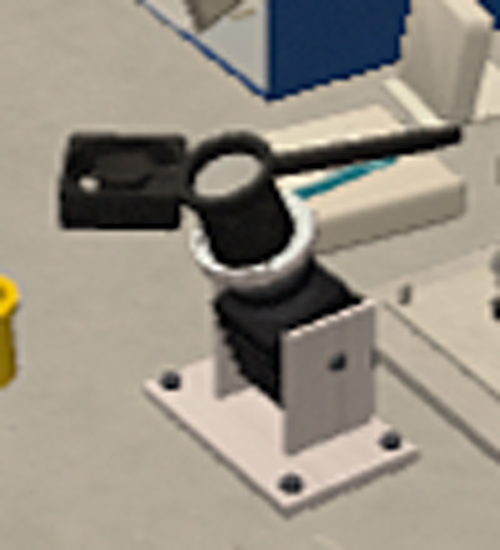

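The loupe stands squarely on the seat, with the overlay agreeing to about 0.5 mm. Next I'll go to the block.

```bash
python3 - <<'E'
from h import *
W=np.load("W6.npy",allow_pickle=True).item()
B=np.array([(119,107),(557,110),(133,318),(538,321)])/5+[245,140]-.4
w=np.array([(-1,1),(-1,-1),(1,1),(1,-1)])
w[:,1]*=-1  # image left = robot's right (-y)
def f(q):
    P=np.c_[w[:,0]*q[2]+q[3],w[:,1]*q[4],0*w[:,0]+.010]
    P=R.from_euler('z',q[1]).apply(P)+[.525,q[0],0]
    return (proj(P,W)-B).ravel()
s=least_squares(f,[.018,.058,.025,.01,.046]);print(s.x,s.fun.round(2))
rel([.597,-.279,.15],mat([np.cos(.297),-np.sin(.297),0],[0,0,-1]),flip=False)
rel([.597,-.279,.15],mat([-np.cos(.297),np.sin(.297),0],[0,0,-1]),flip=False)
print(pose()[1].as_matrix())
E
```

```text
[0.01822735 0.05443937 0.02607287 0.01223731 0.04598791] [-0.05 -0.04  0.    0.04  0.05  0.01 -0.   -0.01]
dp [-0.3012  0.0662  0.1217] rot [ 0.2321 -0.3354  1.9083]  dist 0.331 deg 111.8
dp [-0.3012  0.0662  0.1217] rot [ 0.3042  0.2106 -1.1982]  dist 0.331 deg 71.8
[[-6.27096871e-02  9.38235034e-01  3.40268302e-01]
 [ 9.98031811e-01  5.89480450e-02  2.13923588e-02]
 [ 1.29093387e-05  3.40940097e-01 -9.40085023e-01]]
```

```bash
python3 -m pendant '[{"dp":[-0.06,0.013,0],"rotation":[0.02,-0.03,0.18],"fingers":-1},{"dp":[-0.12,0.026,0.02],"rotation":[0.045,-0.065,0.36],"fingers":-1},{"dp":[-0.18,0.04,0.05],"rotation":[0.066,-0.096,0.545],"fingers":-1},{"dp":[-0.24,0.053,0.08],"rotation":[0.09,-0.13,0.73],"fingers":-1},{"dp":[-0.30,0.066,0.11],"rotation":[0.11,-0.16,0.91],"fingers":-1},{"dp":[-0.3012,0.0662,0.1217],"rotation":[0.2321,-0.3354,1.9083],"fingers":-1},{"dp":[-0.3012,0.0662,0.1217],"rotation":[0.2321,-0.3354,1.9083],"fingers":-1},{"dp":[-0.3012,0.0662,0.1217],"rotation":[0.2321,-0.3354,1.9083],"fingers":-1},{"dp":[-0.3012,0.0662,0.1217],"rotation":[0.2321,-0.3354,1.9083],"fingers":-1},{"dp":[-0.3012,0.0662,0.1217],"rotation":[0.2321,-0.3354,1.9083],"fingers":-1},{"dp":[-0.3012,0.0662,0.1217],"rotation":[0.2321,-0.3354,1.9083],"fingers":-1},{"dp":[-0.3012,0.0662,0.1217],"rotation":[0.2321,-0.3354,1.9083],"fingers":-1},{"dp":[-0.3012,0.0662,0.1217],"rotation":[0.2321,-0.3354,1.9083],"fingers":-1}]'
python3 - <<'E'
from h import *
print(arm.observe()["joints"]);rel([.597,-.279,.15],mat([np.cos(.297),-np.sin(.297),0],[0,0,-1]),flip=False)
W=arm.camera_params("wrist");im=arm.get_image("wrist");np.save("W7.npy",W,allow_pickle=True)
cv2.imwrite("pics/w7.png",im)
E
```

```text
clock: 9.32
position: [0.5967, -0.279, 0.1491]
ee_rot: [3.107, -0.462, -0.002]
force: [-0.7, 0.2, -1.1]
width: 0.998
[-0.10166459  0.64562321  0.74354212  1.61619843 -0.48123595  1.07230902
  0.48175926]
dp [ 0.0003 -0.0001 -0.0009] rot [0.0006 0.0011 0.0019]  dist 0.001 deg 0.1
```

View pics/w7.png

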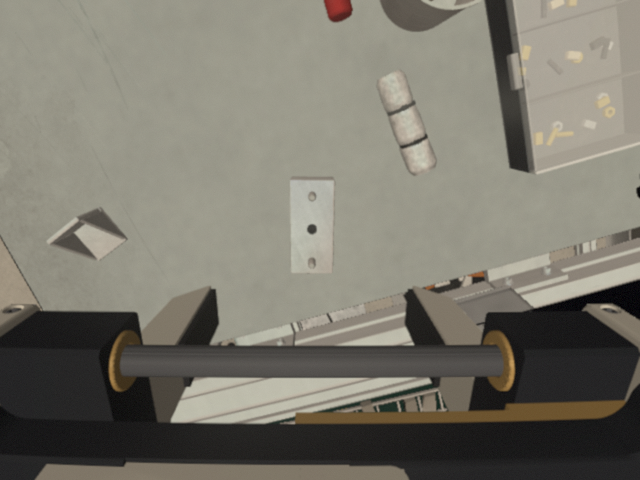

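```bash
python3 - <<'E'
from h import *
im=cv2.imread("pics/w7.png");cv2.imwrite("pics/w7c.png",cv2.resize(im[170:280,262:362],None,fx=5.4,fy=5.4,interpolation=cv2.INTER_CUBIC))
E
```

```text
(no output)
```

View pics/w7c.png

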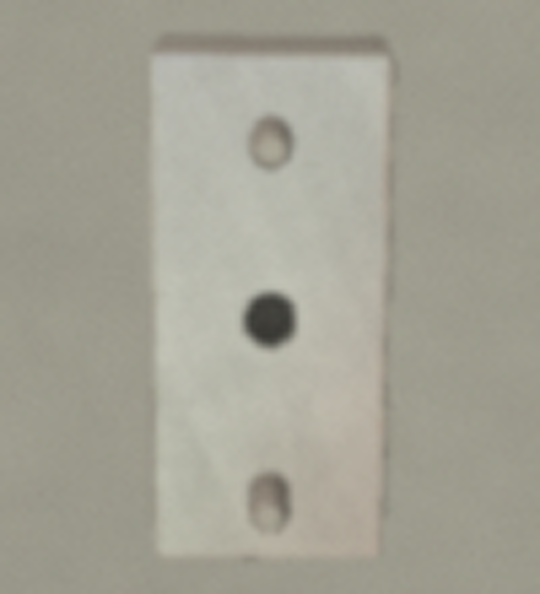

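```bash
python3 - <<'E'
from h import *
W=np.load("W7.npy",allow_pickle=True).item()
c=lambda u,v:np.array([u/5.4+262-.4,v/5.4+170-.4])
L={'tl':[-.018,.04,.02],'tr':[.018,.04,.02],'bl':[-.018,-.04,.02],'br':[.018,-.04,.02],'h':[0,0,.02]}
o=[(W,'tl',c(151,55)),(W,'tr',c(388,57)),(W,'bl',c(157,556)),(W,'br',c(379,556)),(W,'h',c(270,320))]
s,r=fit(L,o,[.597,-.279,-.297]);print(s,r)
rel([s[0],s[1],.004],mat([np.cos(s[2]),np.sin(s[2]),0],[0,0,-1]),flip=False)
E
```

```text
[ 0.59833342 -0.27788463 -0.29897177] [[-0.8 -0.3]
 [ 1.1 -0.5]
 [-0.5  0.9]
 [ 0.6  1. ]
 [-0.2 -0.4]]
dp [ 0.0013 -0.0015  0.1454] rot [0.0003 0.0007 0.0035]  dist 0.145 deg 0.2
```

```bash
python3 -m pendant '[{"dp":[0.001,-0.0012,0.05],"rotation":[0,0,0.003],"fingers":-1},{"dp":[0.001,-0.0012,0.1],"rotation":[0,0,0.003],"fingers":-1},{"dp":[0.001,-0.0012,0.13],"rotation":[0,0,0.003],"fingers":-1},{"dp":[0.001,-0.0012,0.142],"rotation":[0,0,0.003],"fingers":-1},{"dp":[0.001,-0.0012,0.1454],"rotation":[0,0,0.003],"fingers":-1},{"dp":[0.001,-0.0012,0.1454],"rotation":[0,0,0.003],"fingers":-1},{"dp":[0.001,-0.0012,0.1454],"rotation":[0,0,0.003],"fingers":0.1},{"dp":[0.001,-0.0012,0.1454],"rotation":[0,0,0.003],"fingers":1},{"dp":[0.001,-0.0012,0.1454],"rotation":[0,0,0.003],"fingers":1},{"dp":[0.001,-0.0012,0.1454],"rotation":[0,0,0.003],"fingers":1},{"dp":[0.001,-0.0012,0.1454],"rotation":[0,0,0.003],"fingers":1},{"dp":[0.001,-0.0012,0.1454],"rotation":[0,0,0.003],"fingers":1}]' 30
python3 - <<'E'
from h import *
W=arm.camera_params("wrist");im=arm.get_image("wrist");np.save("W8.npy",W,allow_pickle=True)
q,Rq=pose();print(q,Rq.as_matrix().round(3)[:,0]);cv2.imwrite("pics/w8.png",im)
c=cv2.resize(im[200:420,200:420],None,fx=2.7,fy=2.7)
def dr(s,col):
  for zz in(.02,0):
    P=R.from_euler('z',s[2]).apply([[-.018,.04,zz],[.018,.04,zz],[.018,-.04,zz],[-.018,-.04,zz]])+[s[0],s[1],0]
    cv2.polylines(c,[((proj(P,W)-200+.5)*2.7).astype(np.int32)],True,col,1)
dr((q[0],q[1],-.299),(0,0,255))
cv2.imwrite("pics/w8c.png",c)
E
```

```text
clock: 10.88
position: [0.5979, -0.2781, 0.004]
ee_rot: [3.106, -0.467, -0.001]
force: [-1.5, 1.5, 1.0]
width: 0.396
[ 0.59788787 -0.27808282  0.00397906] [ 0.956 -0.294 -0.001]
```

View pics/w8c.png

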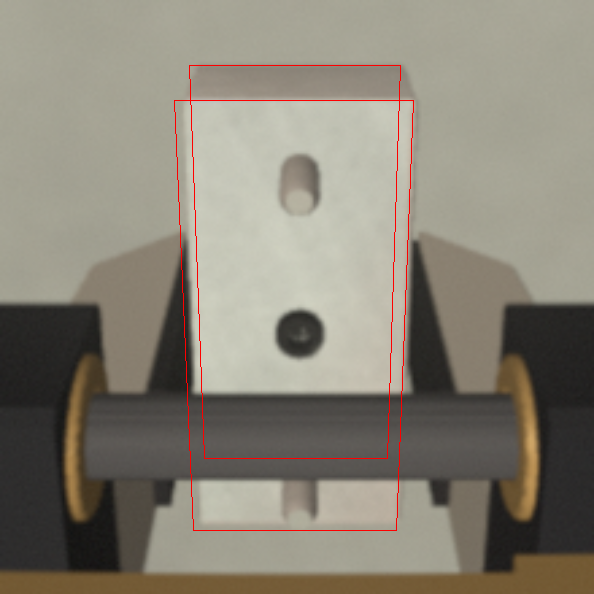

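Gripped at width .396 (36.4 mm), with the block model matching to about 1 mm. I'll lift and compute the focus pose.

```bash
python3 -m pendant '[{"dp":[0,0,-0.02],"rotation":[0,0,0],"fingers":1},{"dp":[0,0,-0.06],"rotation":[0,0,0],"fingers":1},{"dp":[0,0,-0.12],"rotation":[0,0,0],"fingers":1},{"dp":[0,0,-0.18],"rotation":[0,0,0],"fingers":1},{"dp":[0,0,-0.24],"rotation":[0,0,0],"fingers":1},{"dp":[0,0,-0.25],"rotation":[0,0,0],"fingers":1},{"dp":[0,0,-0.25],"rotation":[0,0,0],"fingers":1}]'
python3 - <<'E'
from h import *
print(arm.observe()["force"],arm.observe()["width"])
p,z,x,y=seatT(.525,.018,.0555)
rel(p+z*(.094+.07),mat(x,-z),flip=False); print(p+z*.094)
E
```

```text
clock: 11.8
position: [0.598, -0.278, 0.2548]
ee_rot: [-3.107, 0.467, -0.001]
force: [0.3, -0.1, -3.0]
width: 0.388
[ 0.29774879 -0.05430856 -2.97840821] 0.38842511243320305
dp [-0.2095 -0.242  -0.0044] rot [ 0.0617  0.345  -0.3504]  dist 0.320 deg 28.4
[0.49289961 0.0162166  0.19333111]
```

```bash
python3 -m pendant '[{"dp":[-0.04,-0.046,-0.02],"rotation":[0,0,0],"fingers":1},{"dp":[-0.08,-0.092,-0.03],"rotation":[0.01,0.05,-0.05],"fingers":1},{"dp":[-0.12,-0.138,-0.03],"rotation":[0.02,0.12,-0.12],"fingers":1},{"dp":[-0.16,-0.184,-0.02],"rotation":[0.035,0.2,-0.2],"fingers":1},{"dp":[-0.19,-0.22,-0.01],"rotation":[0.05,0.28,-0.28],"fingers":1},{"dp":[-0.205,-0.236,-0.005],"rotation":[0.0617,0.345,-0.35],"fingers":1},{"dp":[-0.2095,-0.242,-0.0044],"rotation":[0.0617,0.345,-0.3504],"fingers":1},{"dp":[-0.2095,-0.242,-0.0044],"rotation":[0.0617,0.345,-0.3504],"fingers":1},{"dp":[-0.2095,-0.242,-0.0044],"rotation":[0.0617,0.345,-0.3504],"fingers":1}]'
python3 - <<'E'
from h import *
print(arm.observe()["joints"])
p,z,x,y=seatT(.525,.018,.0555)
rel(p+z*.094,mat(x,-z),flip=False)
im=arm.get_image("wrist");cv2.imwrite("pics/w9.png",im)
cv2.imwrite("pics/s9.png",arm.get_image("side"))
E
```

```text
clock: 12.92
position: [0.4698, 0.0138, 0.2592]
ee_rot: [-3.085, -0.082, -0.543]
force: [-0.4, 0.6, -2.1]
width: 0.386
[-0.90612428 -0.12676791  0.67673617  2.20273685  0.21261994  0.70347223
 -0.30589051]
dp [-0.0007 -0.0012  0.0698] rot [ 0.0019  0.0007 -0.0022]  dist 0.070 deg 0.2
```

View pics/s9.png

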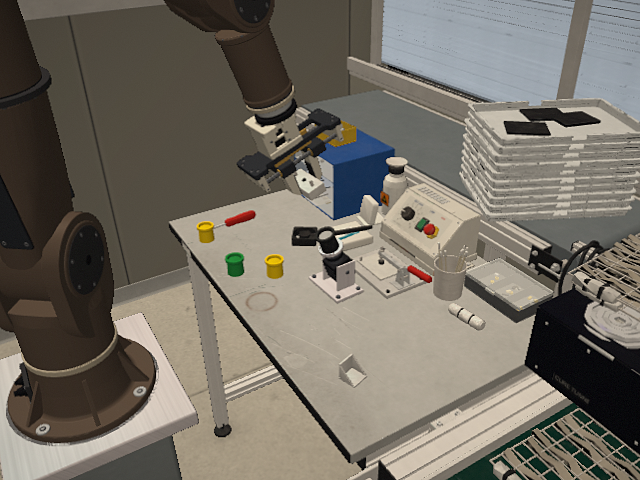

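View pics/w9.png

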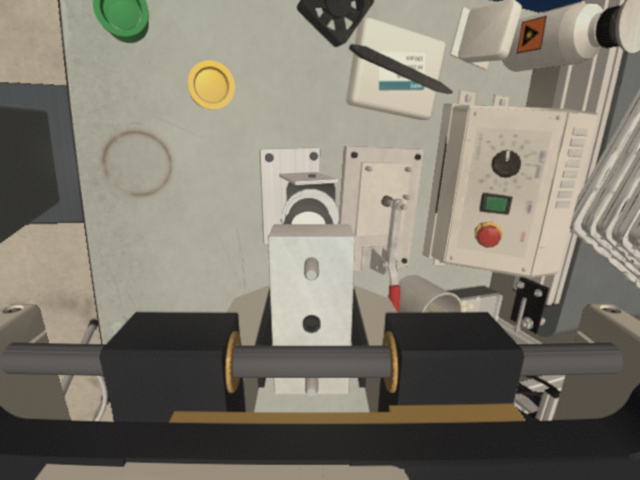

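```bash
python3 -m pendant '[{"dp":[-0.0007,-0.0012,0.02],"rotation":[0.002,0.001,-0.002],"fingers":1},{"dp":[-0.0007,-0.0012,0.045],"rotation":[0.002,0.001,-0.002],"fingers":1},{"dp":[-0.0007,-0.0012,0.06],"rotation":[0.002,0.001,-0.002],"fingers":1},{"dp":[-0.0007,-0.0012,0.068],"rotation":[0.002,0.001,-0.002],"fingers":1},{"dp":[-0.0007,-0.0012,0.0698],"rotation":[0.002,0.001,-0.002],"fingers":1},{"dp":[-0.0007,-0.0012,0.0698],"rotation":[0.002,0.001,-0.002],"fingers":1},{"dp":[-0.0007,-0.0012,0.0698],"rotation":[0.002,0.001,-0.002],"fingers":1}]'
python3 - <<'E'
from h import *
Sp=arm.camera_params("side");Tp=arm.camera_params("top")
p,z,x,y=seatT(.525,.018,.0555)
rel(p+z*.094,mat(x,-z),flip=False); print(arm.observe()["width"])
s=arm.get_image("side");t=arm.get_image("top");cv2.imwrite("pics/s10.png",s);cv2.imwrite("pics/t10.png",t)
f=p+.09*z
def box(im,P0,n,w,h,k):
    x0,y0=n;c=cv2.resize(im[y0:y0+h,x0:x0+w],None,fx=k,fy=k,interpolation=cv2.INTER_CUBIC)
    for hh in(0,.02):
        Q=np.array([f+z*hh+a*.018*x+b*.04*y for a,b in((1,1),(1,-1),(-1,-1),(-1,1))])
        cv2.polylines(c,[((proj(Q,P0)-n+.5)*k).astype(np.int32)],True,(0,0,255),1)
    return c
cv2.imwrite("pics/s10c.png",box(s,Sp,(270,160),120,110,5))
cv2.imwrite("pics/t10c.png",box(t,Tp,(285,190),110,90,6))
E
```

```text
clock: 13.9
position: [0.493, 0.0161, 0.1937]
ee_rot: [-3.083, -0.085, -0.545]
force: [-0.4, -0.8, -1.9]
width: 0.39
dp [-0.0002 -0.0001  0.0003] rot [-0.0004 -0.001  -0.0004]  dist 0.000 deg 0.1
0.3903425549757314
```

View pics/s10c.png

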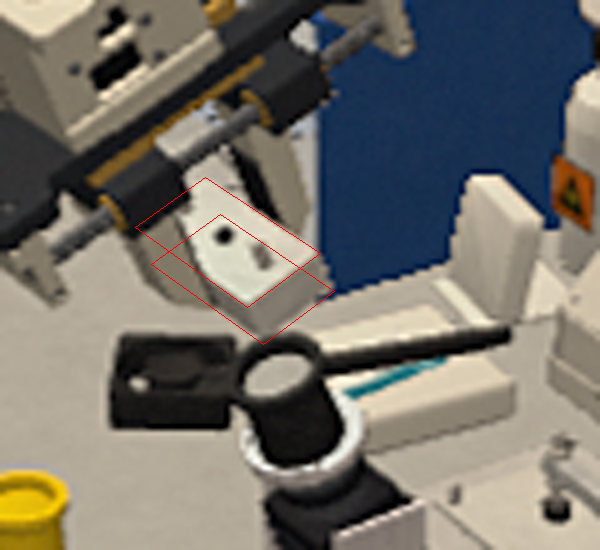

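View pics/t10c.png

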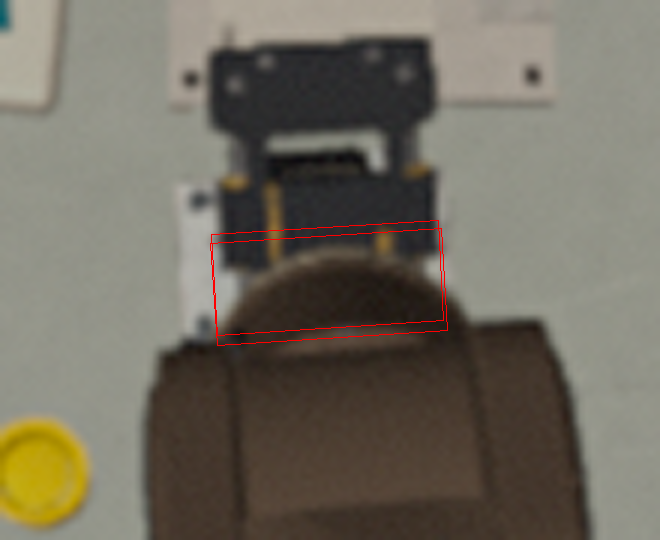

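The block matches the model at all visible corners in the side view, and the loupe is undisturbed. I'll settle, run a last check and hand in.

```bash
python3 -m pendant '[{"dp":[0,0,0.0003],"rotation":[0,0,0],"fingers":1},{"dp":[0,0,0.0003],"rotation":[0,0,0],"fingers":1},{"dp":[0,0,0.0003],"rotation":[0,0,0],"fingers":1},{"dp":[0,0,0.0003],"rotation":[0,0,0],"fingers":1},{"dp":[0,0,0.0003],"rotation":[0,0,0],"fingers":1}]'
python3 - <<'E'
from h import *
p,z,x,y=seatT(.525,.018,.0555)
rel(p+z*.094,mat(x,-z),flip=False);print(abs(arm.observe()["dq"]).max())
cv2.imwrite("pics/w11.png",arm.get_image("wrist"))
E
```

```text
clock: 14.62
position: [0.493, 0.0163, 0.1934]
ee_rot: [-3.082, -0.085, -0.545]
force: [0.2, -0.6, -1.9]
width: 0.39
dp [-0.0001  0.0001  0.    ] rot [-0.0006 -0.0011 -0.0002]  dist 0.000 deg 0.1
0.001436909782199939
```

View pics/w11.png

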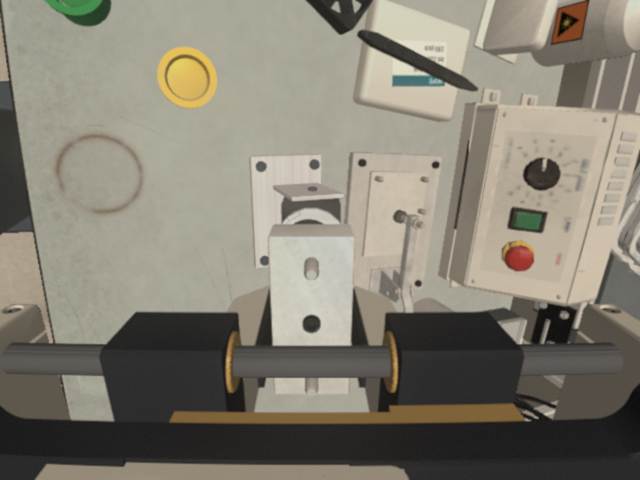

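```bash
python3 -c "
from cell import arm
print(arm.sign_off())"
```

```text
the job is handed in; nothing more can be done
None
```

I stood the black loupe on the seat with its ring up and let go of it. I then gripped the alignment block at 30 N and handed the job in while holding the block steady at the focus point; the clock read about 15 s.

- **Loupe:** after release the wrist overlay had it upright and centred on the seat to within about 0.5 mm. The side view taken with the block in place shows it undisturbed.
- **Block:** the arm was within about 0.2 mm and 0.1° of the computed focus pose, and its joints were practically still. In the side view the block's visible corners matched the model.
- **Contact:** the wrist read about 1.9 N, which is just the block's weight, so nothing was touching. The highest force I saw was about 15 N, when pressing the loupe onto the seat.
- **Disagreements:** camera estimates of the loupe's position differed by 2–3 mm. The block sat about 1 mm sideways of its model in the wrist view. I measured the base plate's direction only to about 0.3°.
- **Not measured:** the top camera could not see the block, because the arm hid it. I did not move the fan or bracket, but I only looked at them in passing and did not measure them at the end.

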